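Unlatch the filter cover of the orange dust extractor

TASK

The filter of the bench dust extractor with the orange cover is due for a change. Press the red release button on that cover so that its T-handle pops up, then turn the handle clockwise (seen from above) as far as it goes to draw the bolt, and let go of it. Leave the handle of the white-covered extractor latched down.

Things in the scene. Friction and masses are not known exactly. Their poses are not given: they have to be found in the camera images.
- orange_button_top (a point): Top centre of the round red release button (24 mm across, 6 mm proud) on the box with the ORANGE cover: fixed, 170 x 240 mm, flat cover 102 mm above the table, turned up to 32 degrees. z up, y along the 240 mm side, from handle to button (80 mm from the handle's axis). Travels 6 mm down on a spring (1 N, 4 N at the bottom) and springs back; frees the handle at about 4 mm.
- orange_grip (a point): Centre of the orange box's T-handle bar: metal, level, 70 mm long (y), 14 wide (x), 14 high (z up). At first flush in a 24 mm wide pocket (centre 95 mm above the table; no grasp or turn), along the box's length. Once released it springs up 34 mm (centre at 129, 20 mm free under the bar, on a 12 mm stem) and stays up. It turns about the vertical through this point.
- orange_handle (a joint): Turn of the orange box's T-handle in rad: 0 at the start, growing clockwise seen from above, stop at 1.40 (80 degrees). Turns only when popped up; about 0.15 N m of friction, stays where it is left. Turning draws a flat steel bolt on the cover back by 21 mm, on the side away from the button.
- white_grip (a point): Centre of the bar of the like T-handle on the like box with the WHITE cover, flush in that cover; to be left latched down. The orange box may stand left and the white right, or the other way round.

How it is judged (in metres and radians):
On the way:
1. the orange box's T-handle has popped up (distance of orange_grip from where it was at the start of the episode above 0.024 m and value of joint orange_handle below 0.3 rad), for 0.1 s.
At the end, for the whole second after the job is handed in: The orange box's T-handle stands popped up (at least 24 mm above its latched place) and is turned clockwise by at least 1.2 rad (69 degrees) of its 1.4; the white box's handle is still down, within 10 mm of its start (value of joint orange_handle above 1.2 rad and distance of orange_grip from where it was at the start of the episode above 0.024 m and distance of white_grip from where it was at the start of the episode below 0.01 m); the robot touches nothing.
It fails at once if the white box's T-handle popped up (distance of white_grip from where it was at the start of the episode above 0.015 m).
It also fails if it takes over 48 s, if anything falls off the work surface, if the arm or the gripper's body presses on something with over 40 N, if the wrist force passes 120 N, or if a joint passes its speed limit or range.

ROBOT

A 6-joint arm with a two-finger parallel gripper is mounted at the origin on the work surface. World frame = base frame: x ahead of the robot, y to its left, z up, the work surface at z = 0. Lengths are in mm, angles in rad, forces in N, time in s.
With the tool pointing down it reaches from about 350 to 775 mm from the base axis. Payload 7.3 kg.
Tool frame: the origin (TCP) lies midway between the tips of the shut fingers; the grasp point (between the pads) lies 19 mm behind it; x points along the fingers, z is the direction in which the jaws open and shut, and the axes are right-handed (so a half turn about x gives the same grasp; the last joint's range is limited). The gripper opens to 92 mm and grips with 3 to 60 N. Pads are 19 mm wide; open, the fingers measure 130 mm over their backs; the gripper's body (75 mm by 190 mm) begins 47 mm behind the grasp point.
Start: joints at [1.128, 0.342, 1.524, -0, 1.275, -0.146], TCP at [153.529, 502.072, 198.841] pointing down, gripper open.
Joint ranges: [-2.53, 2.53], [-0.77, 2.02], [0.04, 2.7], [-1, 4.14], [0.28, 2.66], [-3.11, 3.11]. Speed limits (rad/s): [2.57, 2.57, 3.14, 3.14, 3.14, 3.14].

INTERFACE

Orientations are given as [roll, pitch, yaw] about the fixed x, y, z axes, in that order (R = Rz(yaw) Ry(pitch) Rx(roll)).
In Python, from plant import monitor, optics, close_job gives the robot as it stands.
- The arm moves only by the tool send_rows, never from a script. Its argument "commands" is a list that holds one entry, the list of rows, each a list of 5 numbers: the shift along the tool's x, y, z in m, then the turn about the tool's x in degrees, then the finger opening in m, from 0 to 0.0918. A call has 1 to 10 rows; each row shifts and turns the pose as measured when the row begins, along the tool's axes as they then stand; what a row does not reach is not made up. A row lasts 1/12 s, in which the tool goes at most 41.7 mm and 7.16 degrees, less where a joint would pass 70% of its speed; a pose out of reach is approached as far as the arm can. A call with a gripper value outside its range is refused whole. The fingers move at their own pace and stop on an object; the grip force is fixed at half the most. Time passes only in rows, so rows that do not move let the fingers close. It gives the time, the measured TCP pose, the force and the opening at its end, in the units of the state.
- monitor.get_obs(): the state, without advancing time (a new reading comes with each control period).
- optics.capture(name): name is "scene" or "top" or "wrist"; returns a dict with "color" (400x640x3 uint8, blue, green, red), "camera_matrix" (3x3 intrinsics, pixels), "camera_from_world" (4x4, takes a point from world to camera coordinates); the wrist camera has in their place "T_tool_cam" (4x4, takes a point from camera to tool coordinates, whose origin is the TCP and whose axes are the tool frame's). Camera axes: x right, y down, z forward; pixel columns grow to the right and rows downward; lengths in mm; the calibration is good to about 2 mm. A picture is of the moment at which its call begins: read the wrist's pose just before it. There is no depth.
- close_job(): hands the job in, once; it reports no verdict.
The state is a dict: "time": time; "joint_positions": joint angles; "dq": joint speeds; "tau": joint torques, N m; "tool_pos": TCP position; "tcp_rot": TCP orientation; "contact_force": force on the tool from outside, world axes, zero at the start; "moment": the same for the moment, N m; "grip_width": finger opening in mm.
Only numpy, scipy, OpenCV 4.12 (cv2) and the standard library are available. Lean on these libraries where they do the work, as an engineer would, in place of code of your own. Each camera call takes 0.05 s, during which the arm holds its last target.

## Working session

There is one attempt and no reset: what is moved stays moved. The work goes in short steps, Python scripts to look and compute and a tool call to move; the robot and the scene stay as the last step left them, time stands still between calls to the robot, and variables do not carry over. Pictures are saved under pics/ and viewed, and the job is handed in when it is done.

Besides the shell and the picture viewer there is one more tool, called by a JSON object that holds its "fn" and its "kwargs", one argument or row to a line. send_rows: Moves the arm, as the interface text tells. Its arguments: {"type":"object","properties":{"commands":{"type":"array","items":{"type":"array","items":{"type":"array","items":{"type":"number"}}}}},"required":["commands"]}

```bash
mkdir -p pics; ls; python3 - <<'E'
from plant import monitor, optics
import cv2
o=monitor.get_obs()
for k,v in o.items(): print(k,v)
for n in ["top","scene"]:
    d=optics.capture(n); cv2.imwrite(f"pics/{n}0.png",d["color"]); print(n,d["camera_matrix"],d["camera_from_world"])
d=optics.capture("wrist"); cv2.imwrite("pics/wrist0.png",d["color"]); print(d["T_tool_cam"])
E
```

```text
pics
time 0.0
joint_positions [ 1.12798537e+00  3.42710057e-01  1.52502415e+00  2.48943631e-07
  1.27536492e+00 -1.45992596e-01]
dq [-0.00056811 -0.0004485  -0.00131598  0.0012385  -0.00078356 -0.00018223]
tau [-1.63308538e-03 -4.31245422e+01 -2.44217527e+01  7.16282590e-02
  5.59974031e-02 -1.33285494e-04]
tool_pos [153.3351005  501.64683667 198.14906479]
tcp_rot [ 2.99544204  1.56928985 -2.01376537]
contact_force [ 0.11766917 -0.10377488 -0.49847318]
moment [-0.01590639 -0.00855744 -0.00523552]
grip_width 91.83033016657944
top [[476.59530409   0.         312.38269715]
 [  0.         476.59530409 199.35256839]
 [  0.           0.           1.        ]] [[-9.71452011e-03 -9.99891480e-01  1.10749895e-02  2.66455880e+01]
 [-9.98562851e-01  9.11665463e-03 -5.28121128e-02  5.26736231e+02]
 [ 5.27054148e-02 -1.15721174e-02 -9.98543051e-01  9.10812280e+02]
 [ 0.00000000e+00  0.00000000e+00  0.00000000e+00  1.00000000e+00]]
scene [[372.16711572   0.         319.3939976 ]
 [  0.         372.16711572 193.3364564 ]
 [  0.           0.           1.        ]] [[ 4.30462511e-01  9.02587585e-01 -6.13828039e-03 -2.40667787e+02]
 [ 7.52765010e-01 -3.62744901e-01 -5.49327750e-01 -3.59555737e+02]
 [-4.98043037e-01  2.31844320e-01 -8.35584433e-01  1.11449194e+03]
 [ 0.00000000e+00  0.00000000e+00  0.00000000e+00  1.00000000e+00]]
[[-5.54686600e-04 -2.74462024e-01  9.61597780e-01 -1.84646926e+02]
 [-6.06337131e-04 -9.61597658e-01 -2.74462339e-01  7.35364467e+01]
 [ 9.99999662e-01 -7.35293020e-04  3.66968820e-04 -2.39322160e+00]
 [ 0.00000000e+00  0.00000000e+00  0.00000000e+00  1.00000000e+00]]
```

View pics/top0.png

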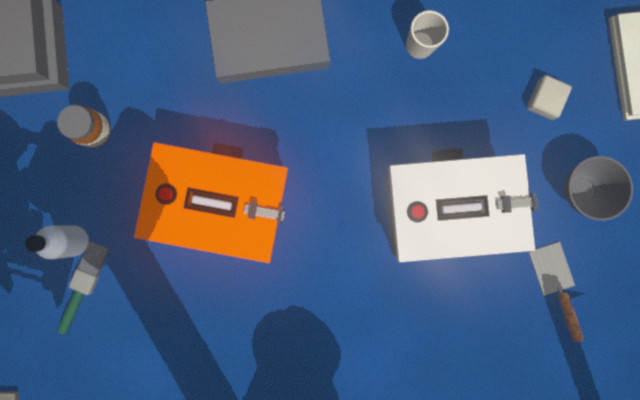

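View pics/scene0.png

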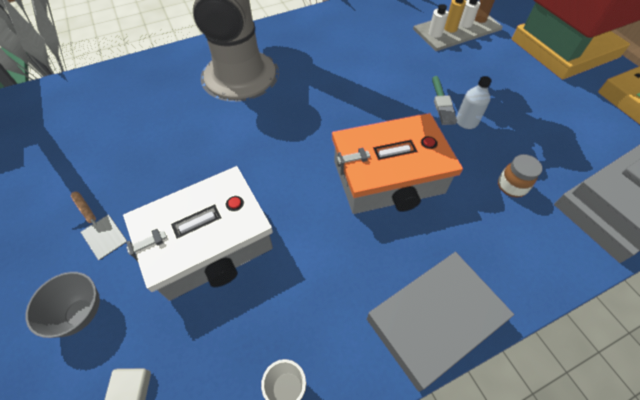

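Top view: orange box on the left, with its red button near (166,194), bar near (212,203) and bolt near (265,211). The white box is on the right, with its button near (418,211). The scene view agrees. Next I'll measure these by colour mask.

```bash
cat > h.py <<'E'
import numpy as np, cv2
from scipy.spatial.transform import Rotation as R
def ray_plane(d,uv,z):
    K=d["camera_matrix"];T=d["camera_from_world"];Rm=T[:3,:3];c=-Rm.T@T[:3,3]
    v=Rm.T@np.linalg.solve(K,[uv[0],uv[1],1.0]); s=(z-c[2])/v[2]; return c+s*v
def blobs(mask,amin=30):
    n,l,s,c=cv2.connectedComponentsWithStats(mask.astype(np.uint8))
    return [(s[i,4],c[i].round(1),s[i,:4],l==i) for i in range(1,n) if s[i,4]>=amin]
def masks(img):
    h=cv2.cvtColor(img,cv2.COLOR_BGR2HSV); H,S,V=[h[...,i].astype(int) for i in range(3)]
    return dict(red=((H<6)|(H>172))&(S>140)&(V>60), orange=(H>=7)&(H<=20)&(S>170)&(V>130), light=(S<60)&(V>150))
def proj(d,p):
    T=d["camera_from_world"];q=d["camera_matrix"]@(T[:3,:3]@p+T[:3,3]);return q[:2]/q[2]
E
python3 - <<'E'
from h import *
from plant import monitor, optics
for n in ["top","scene"]:
    d=optics.capture(n); m=masks(d["color"]); print(n,"tcp proj",proj(d,monitor.get_obs()["tool_pos"]))
    for a,c,b,_ in blobs(m["red"],40): print("red",a,c,b,ray_plane(d,c,108).round(1))
    o=max(blobs(m["orange"]),key=lambda t:t[0]); 
    cn,_=cv2.findContours(o[3].astype(np.uint8),cv2.RETR_EXTERNAL,cv2.CHAIN_APPROX_NONE)
    cnt=max(cn,key=cv2.contourArea)
    print("orange",o[0],o[2])
    if n=="top":
        q=cv2.approxPolyDP(cv2.convexHull(cnt),6,True)[:,0]
        w=np.array([ray_plane(d,x,102)[:2] for x in q]); print(q.tolist(),w.round(1).tolist(),np.linalg.norm(w-np.roll(w,1,0),axis=1))
        pts=np.float32([ray_plane(d,x,102)[:2] for x in cnt[:,0]]); print(cv2.minAreaRect(pts))
    for a,c,b,mm in blobs(m["light"],40):
        if n=="top" and b[0]<300 and b[0]>130 and a<2000: print("light",a,c,b,ray_plane(d,c,102).round(1))
        if n=="scene" and b[0]>330 and b[0]<430 and 120<b[1]<180: print("light",a,c,b,ray_plane(d,c,102).round(1))
E
```

```text
top tcp proj [ -3.85767945 444.41645837]
red 182 [165.3 193.5] [157 186  17  16] [534.5 278.2 108. ]
orange 11355 [135 143 152 119]
[[154, 143], [286, 168], [269, 261], [135, 236]] [[624.1, 300.4], [578.0, 68.6], [415.5, 99.3], [461.3, 332.0]] [165.90572364 236.31266329 165.3179678  237.20863322]
((520.1115112304688, 200.2684326171875), (239.26699829101562, 170.130126953125), 78.8357925415039)
light 296 [211.3 202.4] [192 196  40  14] [518.6 199.6 102. ]
light 174 [266.6 212.4] [255 207  24  12] [500.2 103.1 102. ]
scene tcp proj [423.7466256   -8.14418525]
red 2506 [594.4  13.4] [535   0 105  37] [338.3 995.6 108. ]
red 89 [428.8 141.4] [423 137  12  10] [538.3 277.9 108. ]
red 114 [234.  202.3] [228 197  13  12] [ 503.  -159.8  108. ]
orange 650 [345 161 116  35]
light 175 [393.9 149.8] [379 145  31  11] [521.5 199.6 102. ]
light 94 [351.4 156.5] [342 152  19   9] [497.6 106.9 102. ]
```

View pics/wrist0.png

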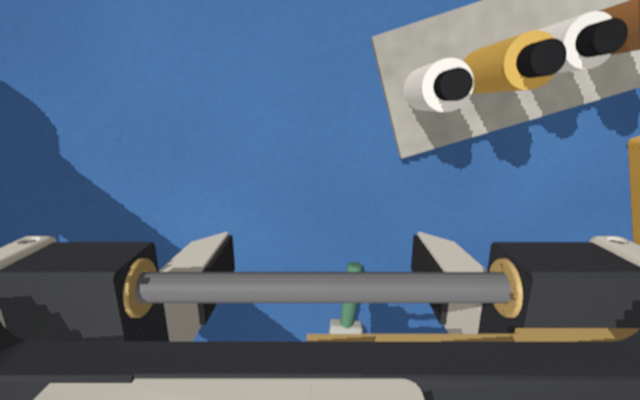

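```bash
cat >> h.py <<'E'
BTN=np.array([535.5,278.3,108.]); GRIP=np.array([520.,200.,129.]); YA=78.8
def plan(o,target=None):
    Rm=R.from_euler('xyz',o["tcp_rot"]).as_matrix()
    zang=np.degrees(np.arctan2(Rm[1,2],Rm[0,2]))
    print("t",round(float(o["time"]),2),"tcp",np.round(o["tool_pos"],1),"x",Rm[:,0].round(3),"z ang",zang.round(1),"q",np.round(o["joint_positions"],3),"F",np.round(o["contact_force"],1),"w",round(float(o["grip_width"]),1))
    if target is not None: print("shift tool mm",(Rm.T@(np.array(target)-o["tool_pos"])).round(1))
    # turn about tool x (down): + lowers zang
    print("turn for jaw across bar:",[ (zang-a+180)%360-180 for a in (YA-90,YA+90)])
E
python3 - <<'E'
from h import *
from plant import monitor
plan(monitor.get_obs(),BTN+[0,0,60])
E
```

```text
t 0.25 tcp [153.5 501.9 198.5] x [-0.    -0.001 -1.   ] z ang 73.0 q [ 1.128  0.342  1.524 -0.     1.275 -0.146] F [ 1.  -0.3 -0.8] w 91.9
shift tool mm [  30.6 -430.7 -102.1]
turn for jaw across bar: [np.float64(84.19424109044832), np.float64(-95.8057589095517)]
```

{"fn": "send_rows", "kwargs": {
  "commands": [
    [[0, -0.036, -0.0085, 0, 0], [0, -0.036, -0.0085, 0, 0], [0, -0.036, -0.0085, 0, 0], [0, -0.036, -0.0085, 0, 0], [0, -0.036, -0.0085, 0, 0], [0, -0.036, -0.0085, 0, 0], [0, -0.036, -0.0085, 0, 0], [0, -0.036, -0.0085, 0, 0], [0, -0.036, -0.0085, 0, 0], [0, 0, 0, 0, 0]]
  ]
}}

```text
time: 1.08
tool_pos: [451.4, 328.2, 196.7]
tcp_rot: [2.389, 1.57, -2.611]
contact_force: [-1.4, -0.7, -0.7]
grip_width: 29.5
```

{"fn": "send_rows", "kwargs": {
  "commands": [
    [[0, 0, 0, 7, 0], [0, 0, 0, 7, 0], [0, 0, 0, 7, 0], [0, 0, 0, 7, 0], [0, 0, 0, 7, 0], [0, 0, 0, 7, 0], [0, 0, 0, 7, 0], [0, 0, 0, 7, 0], [0, 0, 0, 7, 0], [0, 0, 0, 7, 0]]
  ]
}}

```text
time: 1.92
tool_pos: [450.7, 326.5, 193.9]
tcp_rot: [-2.81, 1.564, -2.778]
contact_force: [-0.9, 0.5, 0.6]
grip_width: 0.3
```

```bash
python3 - <<'E'
from h import *
from plant import monitor
plan(monitor.get_obs(),BTN+[0,0,30])
E
```

```text
t 1.92 tcp [450.7 326.5 193.9] x [-0.007 -0.002 -1.   ] z ang 1.9 q [4.890e-01 4.080e-01 1.437e+00 1.000e-03 1.303e+00 4.560e-01] F [-0.9  0.5  0.6] w 0.3
shift tool mm [ 55.5 -50.8  83.5]
turn for jaw across bar: [np.float64(13.056685614576622), np.float64(-166.94331438542338)]
```

{"fn": "send_rows", "kwargs": {
  "commands": [
    [[0.008, -0.017, 0.028, 0, 0], [0.008, -0.017, 0.028, 0, 0], [0.008, -0.017, 0.028, 0, 0], [0, 0, 0, 0, 0], [0, 0, 0, 6.5, 0], [0, 0, 0, 6.5, 0], [0, 0, 0, 0, 0]]
  ]
}}

```text
time: 2.5
tool_pos: [536.2, 278.1, 167.1]
tcp_rot: [-2.709, 1.561, -2.919]
contact_force: [0.3, 0.1, 0.4]
grip_width: 0.5
```

```bash
python3 - <<'E'
from h import *
from plant import monitor,optics
plan(monitor.get_obs(),BTN+[0,0,10])
d=optics.capture("wrist");cv2.imwrite("pics/w1.png",d["color"])
E
```

```text
t 2.5 tcp [536.2 278.1 167.1] x [-0.01  -0.002 -1.   ] z ang -12.1 q [3.510e-01 5.180e-01 1.333e+00 1.000e-03 1.301e+00 5.610e-01] F [0.3 0.1 0.4] w 0.5
shift tool mm [49.1  0.2 -0.3]
turn for jaw across bar: [np.float64(-0.8590160972960064), np.float64(179.14098390270397)]
```

View pics/w1.png

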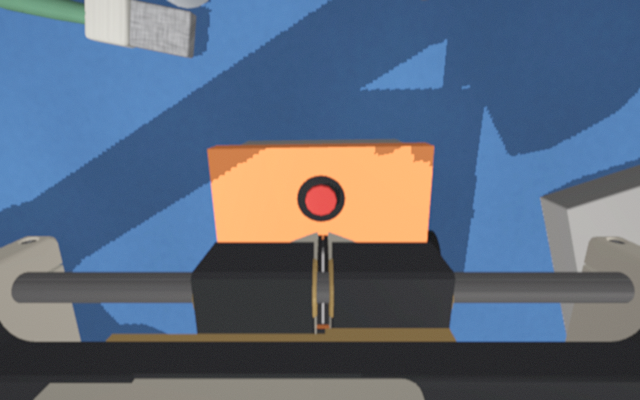

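Wrist view: the button is at (320,200), in line with the shut fingers at column 322, so the position is good. I'll go down and then press slowly.

{"fn": "send_rows", "kwargs": {
  "commands": [
    [[0.02, 0, 0, 0, 0], [0.018, 0, 0, 0, 0], [0.01, 0, 0, 0, 0], [0, 0, 0, 0, 0]]
  ]
}}

```text
time: 2.88
tool_pos: [534.8, 280.0, 119.2]
tcp_rot: [-2.838, 1.564, -3.027]
contact_force: [-0.8, -0.1, 0.1]
grip_width: 0.4
```

```bash
python3 - <<'E'
from h import *
from plant import monitor,optics
plan(monitor.get_obs(),BTN+[0,0,-5])
d=optics.capture("wrist");cv2.imwrite("pics/w2.png",d["color"])
E
```

```text
t 2.88 tcp [534.8 280.  119.2] x [-0.007 -0.001 -1.   ] z ang -10.8 q [0.355 0.557 1.404 0.002 1.188 0.543] F [-0.8 -0.1  0.1] w 0.4
shift tool mm [16.2 -1.5  1.1]
turn for jaw across bar: [np.float64(0.3679301719899115), np.float64(-179.63206982801012)]
```

View pics/w2.png

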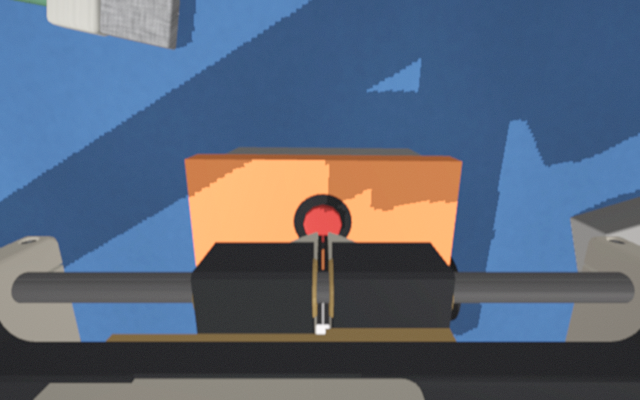

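The fingers are just above the red button at (322,220). Next is the press.

{"fn": "send_rows", "kwargs": {
  "commands": [
    [[0.008, -0.001, 0.001, 0, 0], [0.003, 0, 0, 0, 0], [0.003, 0, 0, 0, 0], [0.002, 0, 0, 0, 0], [0.001, 0, 0, 0, 0]]
  ]
}}

```text
time: 3.35
tool_pos: [537.4, 280.1, 105.0]
tcp_rot: [2.334, 1.569, 2.149]
contact_force: [-0.1, -0.0, -0.6]
grip_width: 0.1
```

```bash
python3 - <<'E'
from h import *
from plant import monitor,optics
plan(monitor.get_obs(),BTN+[0,0,-5])
d=optics.capture("scene");cv2.imwrite("pics/s2.png",cv2.resize(d["color"][100:230,280:500],None,fx=3,fy=3))
E
```

```text
t 3.35 tcp [537.4 280.1 105. ] x [-0.001  0.001 -1.   ] z ang -10.6 q [0.353 0.572 1.42  0.002 1.15  0.538] F [-0.1 -0.  -0.6] w 0.1
shift tool mm [ 2.  -2.1 -1.5]
turn for jaw across bar: [np.float64(0.5721681883807719), np.float64(-179.42783181161926)]
```

View pics/s2.png

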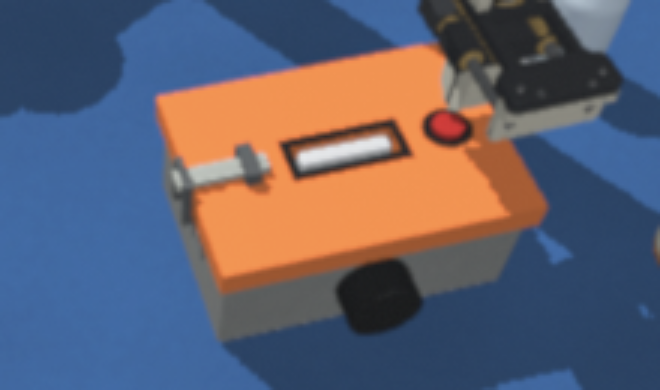

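```bash
python3 - <<'E'
from h import *
from plant import monitor,optics
d=optics.capture("scene");o=monitor.get_obs();print(proj(d,o["tool_pos"]),proj(d,BTN), o["tool_pos"],[ (c,) for a,c,b,_ in blobs(masks(d["color"])["red"],40)])
cv2.imwrite("pics/s3.png",cv2.resize(d["color"][90:160,380:500],None,fx=6,fy=6,interpolation=cv2.INTER_CUBIC))
d=optics.capture("top");cv2.imwrite("pics/t3.png",cv2.resize(d["color"][130:260,100:300],None,fx=4,fy=4,interpolation=cv2.INTER_CUBIC))
E
```

```text
[429.03053277 141.68467696] [428.21524979 140.49073024] [537.3354108  280.03454433 105.06011517] [(array([594.3,  13.4]),), (array([428.9, 141.5]),), (array([234.1, 202.2]),)]
```

View pics/s3.png

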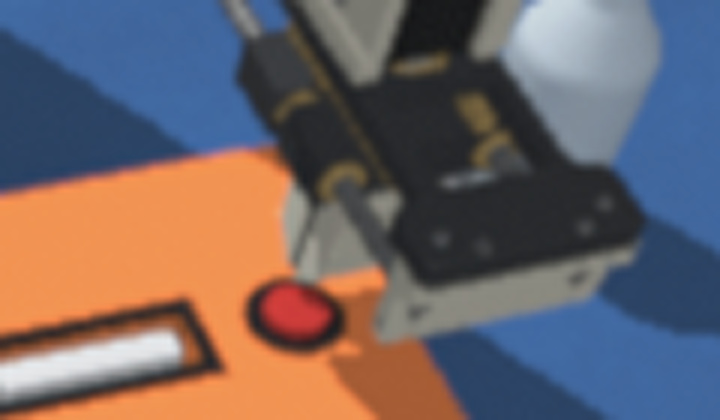

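View pics/t3.png

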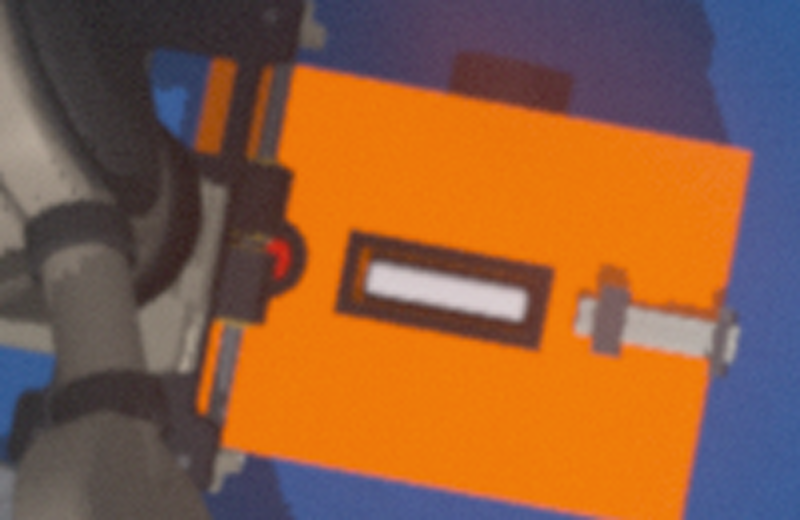

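```bash
python3 - <<'E'
from h import *
from plant import monitor,optics
o=monitor.get_obs()
d=optics.capture("wrist");print(d.keys(), d.get("camera_matrix"))
cv2.imwrite("pics/w4.png",d["color"])
K=d["camera_matrix"];T=np.linalg.inv(d["T_tool_cam"])
def wp(p): q=T[:3,:3]@np.array(p,float)+T[:3,3]; q=K@q; return (q[:2]/q[2]).round(1)
Rm=R.from_euler('xyz',o["tcp_rot"]).as_matrix()
print("tcp",wp([0,0,0]),"btn expected",wp(Rm.T@(BTN-o["tool_pos"])), [c for a,c,b,_ in blobs(masks(d["color"])["red"],40)])
d=optics.capture("scene")
for h in (0,19,66): print(h,(proj(d,o["tool_pos"]+[0,0,h])-[380,90])*6)
d=optics.capture("top")
for h in (0,19,66): print(h,(proj(d,o["tool_pos"]+[0,0,h])-[100,130])*4)
E
```

```text
dict_keys(['color', 'camera_matrix', 'T_tool_cam']) [[333.64538858   0.         322.49971855]
 [  0.         333.64538858 197.89644812]
 [  0.           0.           1.        ]]
tcp [322.3 228.7] btn expected [319.7 233.7] [array([317.7, 226. ])]
0 [294.3063784  310.04861477]
19 [306.91148891 275.11431972]
66 [340.32943663 182.49851565]
0 [258.95944765 247.83829036]
19 [245.65338211 244.79120061]
66 [209.90271787 236.60429649]
```

View pics/w4.png

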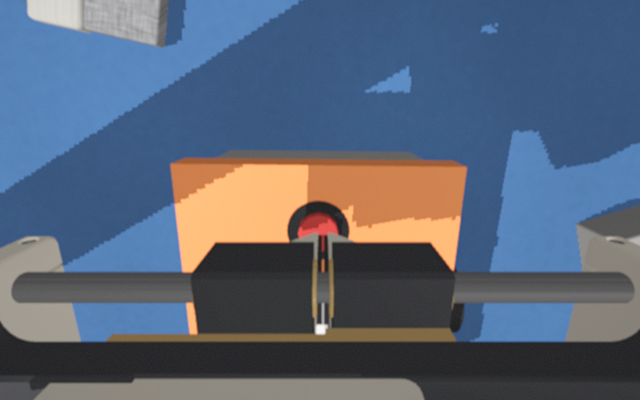

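The fingertips look about 10 mm above the button in both views: scene tips at zoom (310,280), wrist tips at (322,237). There is also no contact force yet. I'll keep lowering in small steps and watch the force.

{"fn": "send_rows", "kwargs": {
  "commands": [
    [[0.003, -0.001, -0.001, 0, 0], [0.003, 0, 0, 0, 0], [0.002, 0, 0, 0, 0]]
  ]
}}

```text
time: 3.9
tool_pos: [536.6, 279.3, 97.4]
tcp_rot: [1.459, 1.569, 1.273]
contact_force: [-0.7, -0.8, -0.8]
grip_width: 0.7
```

```bash
cat > look.py <<'E'
from h import *
import sys
from plant import monitor,optics
plan(monitor.get_obs(),BTN)
d=optics.capture("scene");cv2.imwrite(f"pics/{sys.argv[1]}.png",cv2.resize(d["color"][90:190,330:490],None,fx=5,fy=5,interpolation=cv2.INTER_CUBIC))
E
python3 look.py s5
```

```text
t 3.9 tcp [536.6 279.3  97.4] x [ 0.001  0.002 -1.   ] z ang -10.6 q [0.352 0.577 1.434 0.002 1.129 0.537] F [-0.7 -0.8 -0.8] w 0.7
shift tool mm [-10.6  -1.2  -0.9]
turn for jaw across bar: [np.float64(0.5625404074392009), np.float64(-179.43745959256083)]
```

View pics/s5.png

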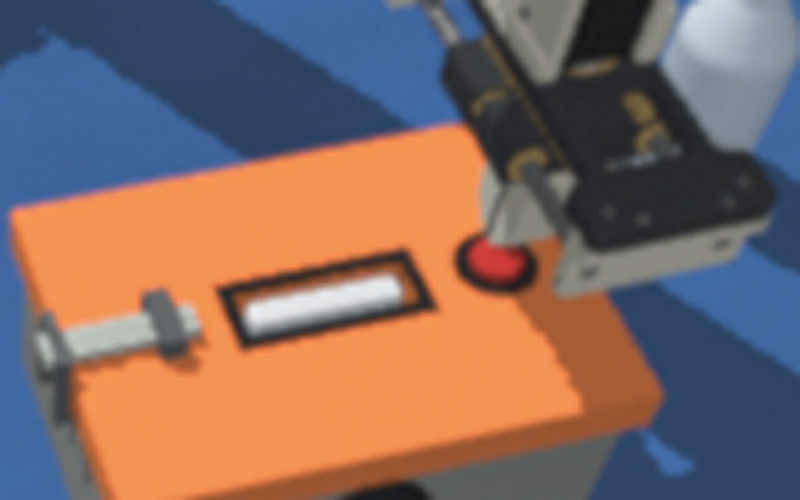

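{"fn": "send_rows", "kwargs": {
  "commands": [
    [[0.003, -0.001, 0, 0, 0], [0.003, 0, 0, 0, 0], [0.002, 0, 0, 0, 0]]
  ]
}}

```text
time: 4.2
tool_pos: [536.1, 278.2, 88.3]
tcp_rot: [1.77, 1.569, 1.584]
contact_force: [-0.3, -0.5, 0.8]
grip_width: 0.4
```

```bash
python3 look.py s6
```

```text
t 4.2 tcp [536.1 278.2  88.3] x [-0.     0.002 -1.   ] z ang -10.6 q [0.351 0.585 1.447 0.002 1.109 0.536] F [-0.3 -0.5  0.8] w 0.4
shift tool mm [-19.7   0.   -0.7]
turn for jaw across bar: [np.float64(0.5680718509210578), np.float64(-179.43192814907897)]
```

View pics/s6.png

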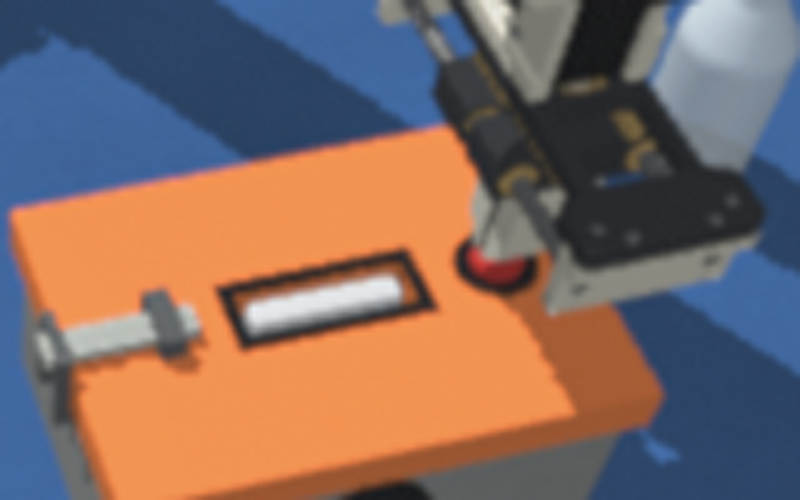

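{"fn": "send_rows", "kwargs": {
  "commands": [
    [[0.003, 0, 0, 0, 0], [0.002, 0, 0, 0, 0]]
  ]
}}

```text
time: 4.42
tool_pos: [536.0, 278.1, 82.5]
tcp_rot: [2.132, 1.569, 1.946]
contact_force: [0.2, 0.7, 0.5]
grip_width: 0.0
```

```bash
python3 look.py s7;python3 - <<'E'
from h import *
from plant import monitor,optics
o=monitor.get_obs();d=optics.capture("scene")
for dx in (37,-37):
  for j in (95,-95):
    a=np.radians(-10.6);zx=np.array([np.cos(a),np.sin(a),0]);yx=np.array([-np.sin(a),np.cos(a),0])
    print(dx,j,[((proj(d,o["tool_pos"]+[0,0,h]+zx*j+yx*dx)-[330,90])*5).round() for h in (66,86)])
E
```

```text
t 4.42 tcp [536.  278.1  82.5] x [-0.001  0.002 -1.   ] z ang -10.6 q [0.351 0.592 1.453 0.002 1.097 0.536] F [0.2 0.7 0.5] w 0.0
shift tool mm [-25.5   0.1  -0.6]
turn for jaw across bar: [np.float64(0.5630167737204772), np.float64(-179.43698322627952)]
37 95 [array([699., 342.]), array([716., 309.])]
37 -95 [array([501.,  25.]), array([512., -10.])]
-37 95 [array([528., 380.]), array([541., 348.])]
-37 -95 [array([349.,  55.]), array([356.,  20.])]
```

View pics/s7.png

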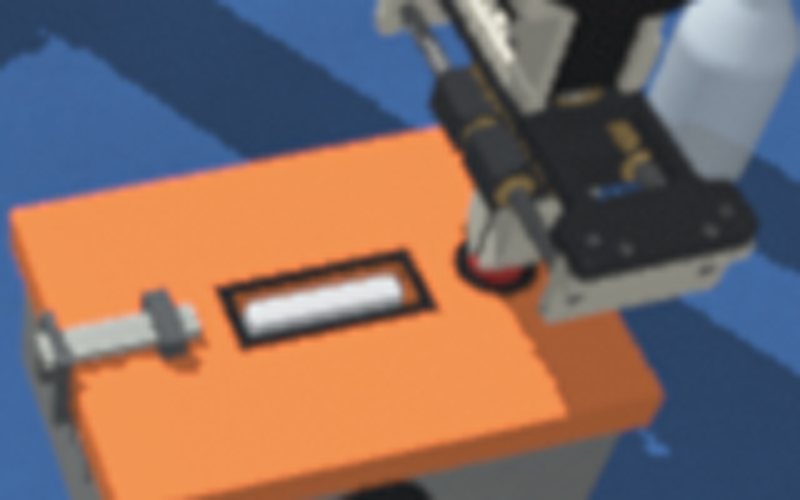

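{"fn": "send_rows", "kwargs": {
  "commands": [
    [[0.002, 0, 0, 0, 0], [0.002, 0, 0, 0, 0]]
  ]
}}

```text
time: 4.68
tool_pos: [536.3, 278.2, 79.0]
tcp_rot: [1.69, 1.569, 1.504]
contact_force: [-2.0, -0.9, 5.1]
grip_width: 0.3
```

```bash
python3 look.py s8;python3 - <<'E'
from plant import optics
import cv2
cv2.imwrite("pics/w8.png",optics.capture("wrist")["color"])
E
```

```text
t 4.68 tcp [536.3 278.2  79. ] x [ 0.     0.002 -1.   ] z ang -10.6 q [0.351 0.596 1.456 0.002 1.089 0.536] F [-2.  -0.9  5.1] w 0.3
shift tool mm [-29.   -0.   -0.8]
turn for jaw across bar: [np.float64(0.5610571726098215), np.float64(-179.4389428273902)]
```

View pics/s8.png

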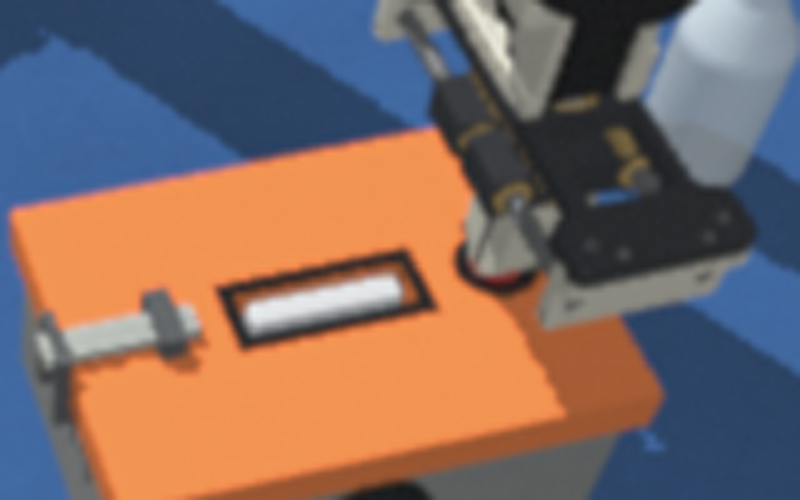

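View pics/w8.png

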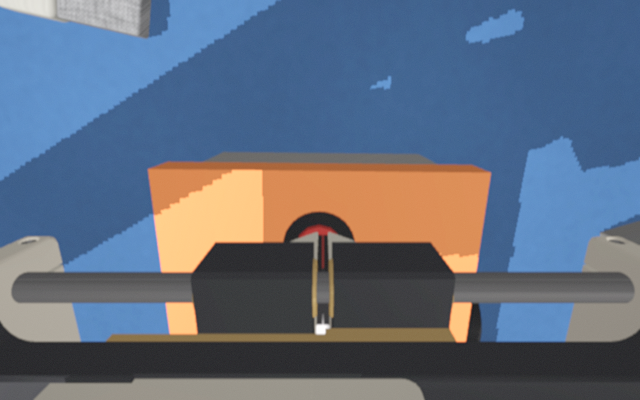

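Contact started at a reported z of about 80, with 5 N. The bar is still flush at zoom (320,300). I'll press a little further.

{"fn": "send_rows", "kwargs": {
  "commands": [
    [[0.002, 0, 0, 0, 0], [0.002, 0, 0, 0, 0]]
  ]
}}

```text
time: 4.95
tool_pos: [536.4, 278.3, 75.8]
tcp_rot: [1.329, 1.569, 1.144]
contact_force: [-2.1, -0.3, 3.2]
grip_width: 0.5
```

```bash
python3 look.py s9
```

```text
t 4.95 tcp [536.4 278.3  75.8] x [ 0.001  0.002 -1.   ] z ang -10.6 q [0.351 0.599 1.46  0.002 1.081 0.536] F [-2.1 -0.3  3.2] w 0.5
shift tool mm [-32.2  -0.1  -0.8]
turn for jaw across bar: [np.float64(0.5718965143914261), np.float64(-179.42810348560857)]
```

View pics/s9.png

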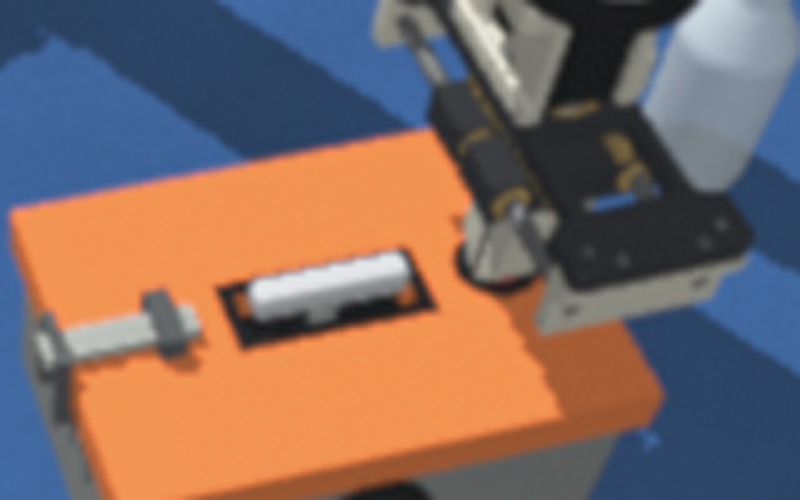

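The handle popped up: the bar now stands above its pocket at zoom (328,283), with the stem visible. The tips pressed at a reported z of about 76, when the button bottom is near 103. So the real tips sit about 27 mm above the reported TCP, and I'll allow for that in the grasp.

{"fn": "send_rows", "kwargs": {
  "commands": [
    [[-0.02, 0, 0, 0, 0], [-0.03, 0, 0, 0, 0], [-0.03, 0, 0, 0, 0], [0, 0, 0, 0, 0.07], [0, 0, 0, 0, 0.07]]
  ]
}}

```text
time: 5.42
tool_pos: [535.5, 277.9, 154.8]
tcp_rot: [-3.11, 1.567, 2.988]
contact_force: [-0.2, 0.5, -0.4]
grip_width: 9.4
```

```bash
python3 - <<'E'
from h import *
from plant import monitor,optics
plan(monitor.get_obs(),GRIP)
for n in("top","scene"):
    d=optics.capture(n); 
    for a,c,b,mm in blobs(masks(d["color"])["light"],40):
        if n=="top" and 150<b[0]<300 and a<2000 and 180<c[1]<230 or n=="scene" and b[0]>330 and b[0]<430 and 120<b[1]<180: print(n,a,c,b,ray_plane(d,c,136 if n=="top" else 132).round(1))
    cv2.imwrite(f"pics/{n}10.png",d["color"])
E
```

```text
t 5.42 tcp [535.5 277.9 154.8] x [-0.004  0.001 -1.   ] z ang -10.6 q [0.351 0.522 1.361 0.002 1.262 0.536] F [-0.2  0.5 -0.4] w 9.4
shift tool mm [ 25.8 -79.4  -0.8]
turn for jaw across bar: [np.float64(0.5588606116932056), np.float64(-179.4411393883068)]
top 322 [207.2 201.5] [187 195  42  14] [518.5 199.7 136. ]
top 176 [266.6 212.5] [255 207  24  12] [499.1 100.2 136. ]
scene 171 [396.4 140. ] [381 135  32  11] [520.1 201.  132. ]
scene 94 [351.4 156.5] [342 152  19   9] [518.1  93.6 132. ]
```

View pics/scene10.png

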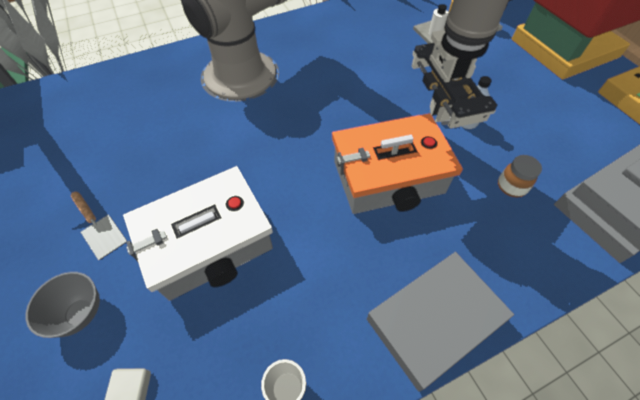

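Scene view: the orange bar is up at (396,140), which triangulates to about (520,200). The white bar is still flush at (196,221). Moving over the handle.

{"fn": "send_rows", "kwargs": {
  "commands": [
    [[0, -0.027, 0, 0, 0.07], [0, -0.027, 0, 0, 0.07], [0, -0.026, 0, 0, 0.07], [0, 0, 0, 0.5, 0.07], [0, 0, 0, 0, 0.07], [0, 0, 0, 0, 0.07], [0, 0, 0, 0, 0.07]]
  ]
}}

```text
time: 6.1
tool_pos: [516.8, 197.3, 146.0]
tcp_rot: [-2.852, 1.555, -3.045]
contact_force: [0.3, 0.5, -1.0]
grip_width: 64.2
```

```bash
python3 look.py s11; python3 - <<'E'
from h import *
from plant import monitor,optics
plan(monitor.get_obs(),GRIP)
cv2.imwrite("pics/w11.png",optics.capture("wrist")["color"])
E
```

```text
t 6.1 tcp [516.8 197.3 146. ] x [-0.016 -0.002 -1.   ] z ang -11.1 q [0.225 0.449 1.511 0.002 1.197 0.417] F [ 0.3  0.5 -1. ] w 64.2
shift tool mm [37.6 83.3  3.4]
turn for jaw across bar: [np.float64(0.13839770228602788), np.float64(-179.861602297714)]
t 6.15 tcp [516.7 197.4 145.9] x [-0.016 -0.002 -1.   ] z ang -11.0 q [0.225 0.449 1.511 0.002 1.197 0.417] F [ 0.  -0.4 -0.3] w 67.3
shift tool mm [16.8  3.2  3. ]
turn for jaw across bar: [np.float64(0.15445192880969216), np.float64(-179.84554807119034)]
```

View pics/s11.png

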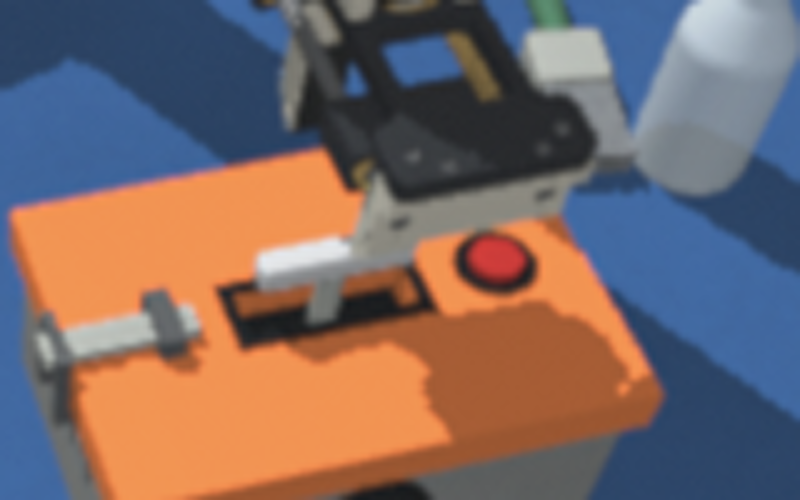

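View pics/w11.png

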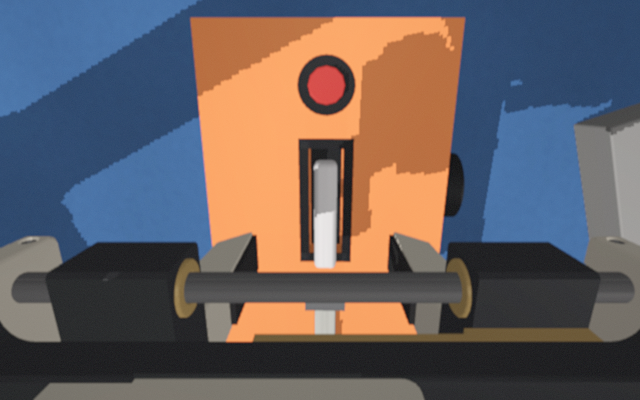

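```bash
python3 - <<'E'
from h import *
from plant import monitor,optics
o=monitor.get_obs();d=optics.capture("wrist");K=d["camera_matrix"];T=np.linalg.inv(d["T_tool_cam"])
Rm=R.from_euler('xyz',o["tcp_rot"]).as_matrix()
a=np.radians(YA);y=np.array([np.cos(a),np.sin(a),0])
print("red",[c for A,c,b,_ in blobs(masks(d["color"])["red"],40)])
for dz in (0,10,20,27,35):
  def wp(p): q=T[:3,:3]@(Rm.T@(p-o["tool_pos"]-[0,0,dz]))+T[:3,3]; q=K@q; return (q[:2]/q[2]).round(0)
  print(dz,"btn",wp(BTN),"bar+end",wp(GRIP+35*y+[0,0,7]),"pocketwide",wp(BTN+[0,0,-6]+12*y),wp(GRIP+35*y+[0,0,-27]))
# tip pixel
for h in (0,10,20,27,35,46): 
  q=T[:3,:3]@np.array([-h,0,34.])+T[:3,3];q=K@q;print("tip",h,(q[:2]/q[2]).round())
E
```

```text
red [array([326. ,  84.9])]
0 btn [328.  84.] bar+end [327. 162.] pocketwide [328.  65.] [327. 153.]
10 btn [328.  85.] bar+end [327. 159.] pocketwide [328.  66.] [327. 151.]
20 btn [328.  85.] bar+end [327. 157.] pocketwide [328.  68.] [327. 149.]
27 btn [328.  86.] bar+end [327. 155.] pocketwide [328.  69.] [327. 148.]
35 btn [328.  86.] bar+end [327. 153.] pocketwide [328.  70.] [327. 147.]
tip 0 [380. 229.]
tip 10 [383. 235.]
tip 20 [386. 242.]
tip 27 [388. 248.]
tip 35 [392. 255.]
tip 46 [396. 265.]
```

The wrist geometry agrees: the reported pose is right, but the real tips sit about 27 mm behind the reported TCP. To grasp the bar at 129 mm, the reported z should be about 84, which puts the tips at about 110.

{"fn": "send_rows", "kwargs": {
  "commands": [
    [[0.01, 0.003, 0.003, 0, 0.07], [0.02, 0, 0, 0, 0.07], [0.015, 0, 0, 0, 0.07], [0, 0, 0, 0, 0.07]]
  ]
}}

```text
time: 6.58
tool_pos: [521.5, 202.6, 99.0]
tcp_rot: [-2.932, 1.56, -3.121]
contact_force: [-0.6, 0.3, -0.1]
grip_width: 70.1
```

```bash
python3 look.py s12; python3 - <<'E'
from h import *
from plant import monitor,optics
plan(monitor.get_obs(),[520,200,84])
cv2.imwrite("pics/w12.png",optics.capture("wrist")["color"])
E
```

```text
t 6.58 tcp [521.5 202.6  99. ] x [-0.011 -0.    -1.   ] z ang -10.9 q [0.232 0.506 1.557 0.003 1.089 0.42 ] F [-0.6  0.3 -0.1] w 70.1
shift tool mm [-9.2 76.9 -0.6]
turn for jaw across bar: [np.float64(0.3405217305866586), np.float64(-179.65947826941337)]
t 6.63 tcp [522.  202.8 100.2] x [-0.01  0.   -1.  ] z ang -10.9 q [0.232 0.505 1.556 0.003 1.091 0.42 ] F [ 0.1  0.1 -0.3] w 70.2
shift tool mm [16.2 -3.1 -1.2]
turn for jaw across bar: [np.float64(0.34218226692581766), np.float64(-179.65781773307418)]
```

View pics/s12.png

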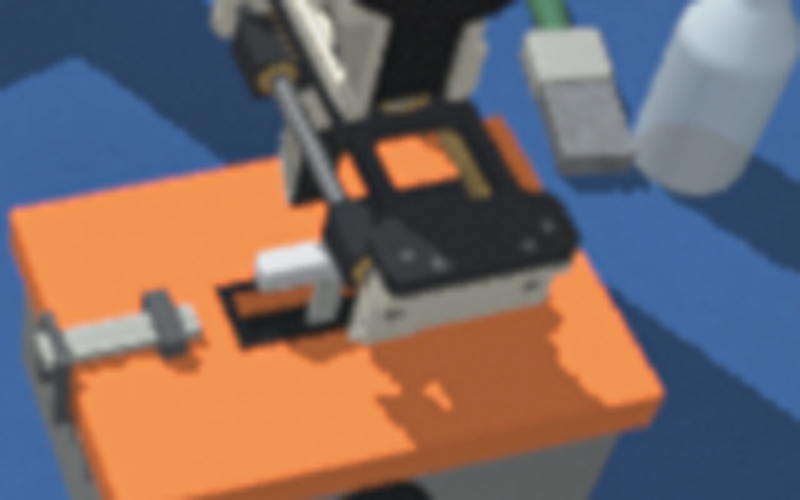

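View pics/w12.png

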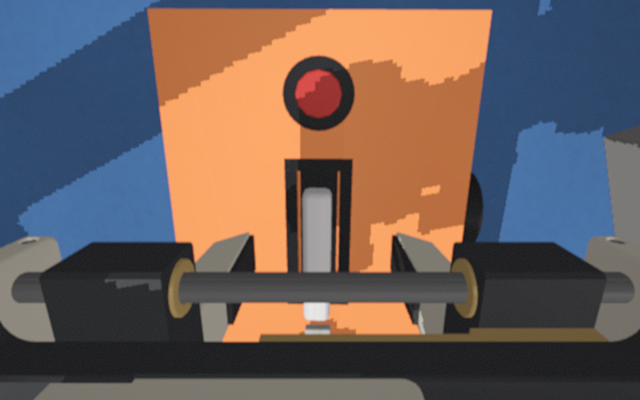

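Wrist view: the bar is between the fingers at (317,188–320), 1–2 mm off centre, and the stem is clear. I'll go down to the grasp height and close.

{"fn": "send_rows", "kwargs": {
  "commands": [
    [[0.008, -0.003, -0.001, 0, 0.07], [0.007, 0, 0, 0, 0.07], [0, 0, 0, 0, 0.07]]
  ]
}}

```text
time: 6.93
tool_pos: [522.5, 200.6, 87.1]
tcp_rot: [3.005, 1.566, 2.816]
contact_force: [-0.5, -1.0, 0.1]
grip_width: 70.1
```

```bash
python3 - <<'E'
from h import *
from plant import monitor,optics
plan(monitor.get_obs(),[520,200,83])
E
```

```text
t 6.93 tcp [522.5 200.6  87.1] x [-0.004  0.001 -1.   ] z ang -10.8 q [0.228 0.517 1.577 0.003 1.051 0.416] F [-0.5 -1.   0.1] w 70.1
shift tool mm [ 4.1 -1.1 -2.3]
turn for jaw across bar: [np.float64(0.3731025994771926), np.float64(-179.6268974005228)]
```

{"fn": "send_rows", "kwargs": {
  "commands": [
    [[0.004, -0.001, -0.002, 0, 0.04], [0, 0, 0, 0, 0], [0, 0, 0, 0, 0], [0, 0, 0, 0, 0], [0, 0, 0, 0, 0], [0, 0, 0, 0, 0], [0, 0, 0, 0, 0]]
  ]
}}

```text
time: 7.52
tool_pos: [521.0, 200.0, 84.1]
tcp_rot: [2.408, 1.568, 2.219]
contact_force: [-0.7, 0.7, 0.3]
grip_width: 27.8
```

```bash
python3 look.py s13; python3 - <<'E'
from h import *
from plant import monitor,optics
plan(monitor.get_obs(),[520,200,83])
E
```

```text
t 7.52 tcp [521.  200.   84.1] x [-0.002  0.002 -1.   ] z ang -10.8 q [0.228 0.516 1.588 0.003 1.038 0.416] F [-0.7  0.7  0.3] w 27.8
shift tool mm [-23.8  79.7  -0.5]
turn for jaw across bar: [np.float64(0.35352532208389675), np.float64(-179.6464746779161)]
t 7.57 tcp [521.  200.   84.1] x [-0.002  0.002 -1.   ] z ang -10.8 q [0.228 0.516 1.588 0.003 1.038 0.416] F [ 0.7  0.1 -1.2] w 23.8
shift tool mm [ 1.1 -0.1 -1. ]
turn for jaw across bar: [np.float64(0.3517622639378146), np.float64(-179.6482377360622)]
```

View pics/s13.png

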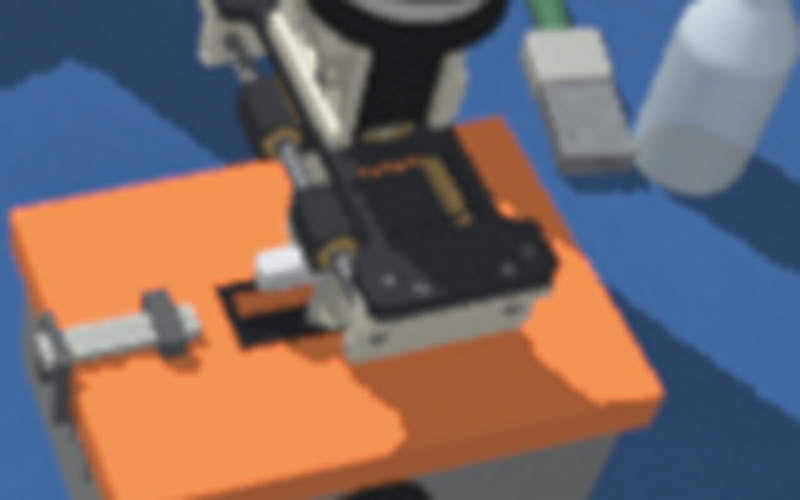

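{"fn": "send_rows", "kwargs": {
  "commands": [
    [[0, 0, 0, 0, 0], [0, 0, 0, 0, 0], [0, 0, 0, 0, 0]]
  ]
}}

```text
time: 7.82
tool_pos: [519.4, 200.3, 84.2]
tcp_rot: [2.867, 1.565, 2.678]
contact_force: [-1.4, 0.8, 3.9]
grip_width: 13.6
```

The gripper has closed on the bar at 13.6 mm. Turning clockwise (+ about tool x).

{"fn": "send_rows", "kwargs": {
  "commands": [
    [[0, 0, 0, 4, 0], [0, 0, 0, 5, 0], [0, 0, 0, 5, 0], [0, 0, 0, 5, 0], [0, 0, 0, 5, 0], [0, 0, 0, 5, 0]]
  ]
}}

```text
time: 8.32
tool_pos: [518.7, 200.4, 84.2]
tcp_rot: [-2.69, 1.566, 2.88]
contact_force: [-1.4, 1.2, 0.3]
grip_width: 13.5
```

```bash
python3 - <<'E'
from h import *
from plant import monitor,optics
o=monitor.get_obs();plan(o,[520,200,84]);print(o["moment"])
E
```

```text
t 8.32 tcp [518.7 200.4  84.2] x [-0.005  0.001 -1.   ] z ang -40.9 q [0.229 0.515 1.59  0.003 1.041 0.941] F [-1.4  1.2  0.3] w 13.5
shift tool mm [0.2 0.5 1.2]
turn for jaw across bar: [np.float64(-29.650663065039396), np.float64(150.34933693496055)]
[-0.08152453  0.32180389  0.12965945]
```

Turned 30° with low force. Continuing.

{"fn": "send_rows", "kwargs": {
  "commands": [
    [[0, 0, 0, 5, 0], [0, 0, 0, 5, 0], [0, 0, 0, 5, 0], [0, 0, 0, 5, 0], [0, 0, 0, 5, 0], [0, 0, 0, 5, 0], [0, 0, 0, 5, 0], [0, 0, 0, 5, 0]]
  ]
}}

```text
time: 8.98
tool_pos: [518.0, 201.1, 84.2]
tcp_rot: [-1.82, 1.565, 3.02]
contact_force: [-2.0, 0.0, 0.4]
grip_width: 13.9
```

```bash
python3 - <<'E'
from h import *
from plant import monitor,optics
o=monitor.get_obs();plan(o,[520,200,84]);print(o["moment"])
E
```

```text
t 8.98 tcp [518.  201.1  84.2] x [-0.005  0.001 -1.   ] z ang -82.7 q [0.231 0.514 1.591 0.002 1.041 1.673] F [-2.   0.   0.4] w 13.9
shift tool mm [0.2 1.8 1.3]
turn for jaw across bar: [np.float64(-71.47120016948553), np.float64(108.52879983051446)]
[-0.02532079  0.36753119  0.15705012]
```

{"fn": "send_rows", "kwargs": {
  "commands": [
    [[0, 0, 0, 3, 0], [0, 0, 0, 3, 0], [0, 0, 0, 2, 0], [0, 0, 0, 1, 0]]
  ]
}}

```text
time: 9.32
tool_pos: [517.9, 201.4, 84.2]
tcp_rot: [-1.587, 1.566, 3.086]
contact_force: [0.0, 0.9, 0.2]
grip_width: 13.7
```

```bash
python3 - <<'E'
from h import *
from plant import monitor,optics
o=monitor.get_obs();plan(o,[520,200,84]);print(o["moment"])
E
python3 look.py s14
```

```text
t 9.32 tcp [517.9 201.4  84.2] x [-0.005  0.    -1.   ] z ang -92.2 q [0.232 0.514 1.591 0.002 1.041 1.841] F [0.  0.9 0.2] w 13.7
shift tool mm [0.2 2.1 1.3]
turn for jaw across bar: [np.float64(-81.04716051247912), np.float64(98.95283948752086)]
[-0.0536863   0.33999061  0.34669065]
t 9.32 tcp [517.9 201.4  84.2] x [-0.005  0.    -1.   ] z ang -92.2 q [0.232 0.514 1.591 0.002 1.041 1.841] F [0.  0.9 0.2] w 13.7
shift tool mm [-23.8  14.4 -77.5]
turn for jaw across bar: [np.float64(-81.04716051247912), np.float64(98.95283948752086)]
```

View pics/s14.png

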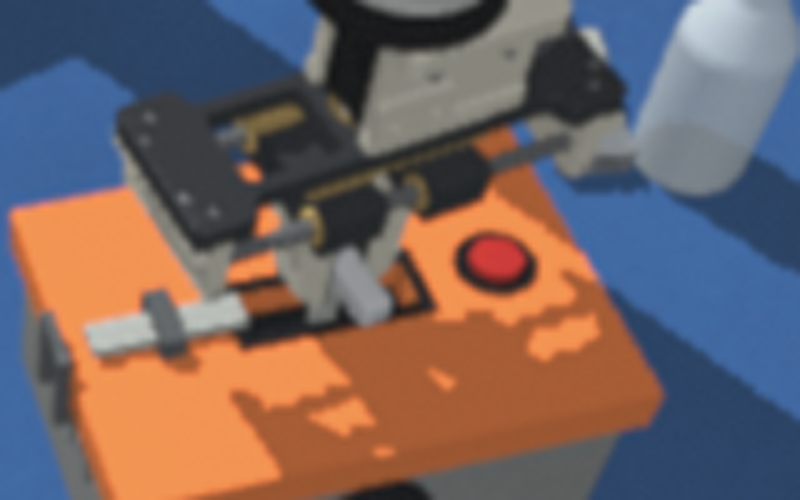

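The bar is turned about 80°, and the moment has risen as if it is at the stop. The bolt has drawn back: its outer end moved from (40,350) to (90,335). I'll open only a little, so the finger backs stay clear of the bolt end, then rise.

{"fn": "send_rows", "kwargs": {
  "commands": [
    [[0, 0, 0, 0, 0.028], [0, 0, 0, 0, 0.028], [0, 0, 0, 0, 0.028], [0, 0, 0, 0, 0.028], [0, 0, 0, 0, 0.028]]
  ]
}}

```text
time: 9.78
tool_pos: [519.2, 201.2, 84.4]
tcp_rot: [-1.709, 1.568, 2.966]
contact_force: [-0.5, 1.0, 0.9]
grip_width: 27.7
```

{"fn": "send_rows", "kwargs": {
  "commands": [
    [[-0.006, 0, 0, 0, 0.028], [-0.015, 0, 0, 0, 0.028], [-0.03, 0, 0, 0, 0.028], [-0.04, 0, 0, 0, 0.028], [-0.04, 0, 0, 0, 0.028], [-0.02, 0, 0, 0, 0.028], [0, 0, 0, 0, 0.028]]
  ]
}}

```text
time: 10.37
tool_pos: [518.2, 200.4, 242.2]
tcp_rot: [-1.409, 1.563, -3.016]
contact_force: [0.9, 1.0, 0.4]
grip_width: 28.4
```

```bash
python3 look.py s15; python3 - <<'E'
from h import *
from plant import monitor,optics
d=optics.capture("top");cv2.imwrite("pics/t15.png",d["color"])
cv2.imwrite("pics/s15f.png",optics.capture("scene")["color"])
cv2.imwrite("pics/w15.png",optics.capture("wrist")["color"])
E
```

```text
t 10.37 tcp [518.2 200.4 242.2] x [-0.007 -0.001 -1.   ] z ang -92.1 q [2.310e-01 3.750e-01 1.354e+00 1.000e-03 1.420e+00 1.838e+00] F [0.9 1.  0.4] w 28.4
shift tool mm [134.   15.4 -78.6]
turn for jaw across bar: [np.float64(-80.89423292256392), np.float64(99.1057670774361)]
```

View pics/s15f.png

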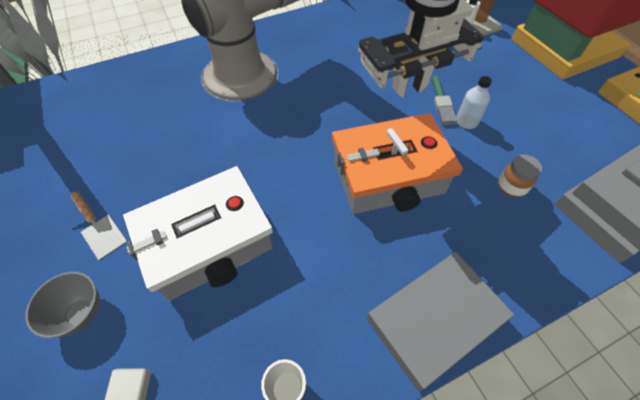

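View pics/w15.png

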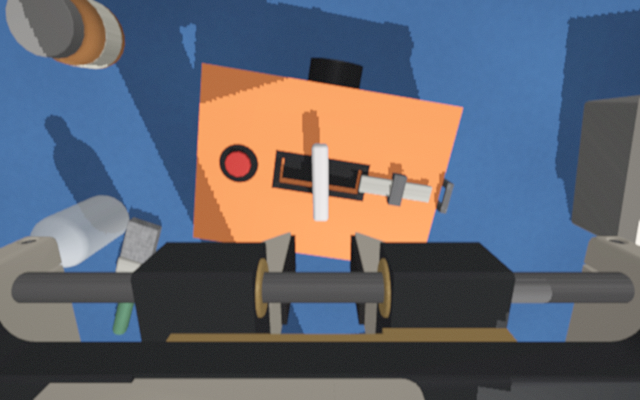

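View pics/t15.png

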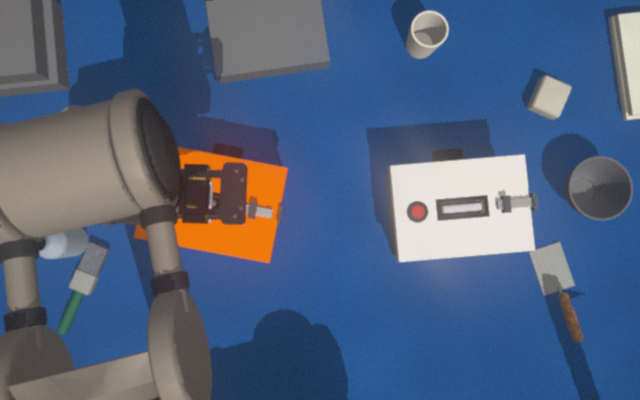

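The wrist view shows the bar upright in the image, from (320,145) to (320,220). The line from button to bolt is tilted about 9°, so the handle is turned about 80°. It is popped up and released, and the white handle is still flush. Handing in.

```bash
python3 -c "
from plant import close_job; print(close_job())"
```

```text
the job is handed in; nothing more can be done
None
```

I pressed the orange extractor's release button, its T-handle popped up, and I turned the handle clockwise to its stop. I then let go and raised the gripper clear, and handed the job in at about 10.5 s of the 48 s allowed.

**Last checks:**
- **Handle:** the wrist view shows it turned about 80° (at least 69° needed). It is still standing up, and the bolt is drawn back.
- **White box:** its handle is still flush in the cover in both the scene and top views.
- **Gripper:** it is open with its tips about 130 mm above the bar, and the force reading is only noise. The largest force I read was about 5 N, during the button press.

**One disagreement:** the real fingertips sit about 27 mm behind the stated tool point. The button only made contact at a reported height of about 80 mm instead of 108 mm, and the camera views agreed with this. I corrected the grasp height for it, and the fingers closed on the bar at 13.6 mm against its stated 14 mm.

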